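# Hang a small wall shelf on its keyhole screw

### The arm

A 6-joint arm with a two-finger parallel gripper is mounted at the origin on a cart in front of the work surface, level with it; the furniture and walls round the work are solid. World frame = base frame: x ahead of the robot, y to its left, z up, the work surface at z = 0. Lengths are in m, angles in rad, forces in N, time in s.
With the tool pointing down it reaches from about 0.325 to 0.775 m from the base axis. Payload 5.5 kg.
Tool frame: the origin (TCP) lies at the very end of the fingers, on their centre line; the grasp point (between the pads) lies 19 mm behind it; z points along the fingers, x is the direction in which the jaws open and shut, and the axes are right-handed (so a half turn about z gives the same grasp; the last joint's range is limited). The gripper opens to 85 mm and grips with 20 to 120 N. Pads are 22 mm wide; open, the fingers measure 114 mm over their backs; the gripper's body (76 mm by 85 mm) begins 54 mm behind the grasp point. The pads swing forward as they close: fully open they stand 13 mm farther back than shut.
Start: joints at [-1.392, 0.091, 1.231, -0, 1.82, -0.057], TCP at [0.14, -0.583, 0.231] pointing down, gripper open.
Joint ranges: [-2.87, 2.87], [-0.86, 2.18], [0.17, 2.46], [-1.51, 4.65], [0.06, 2.69], [-2.65, 2.65]. Speed limits (rad/s): [2.57, 2.57, 3.01, 3.14, 3.14, 3.14].

### API

Orientations are given as a unit quaternion [x, y, z, w].
In Python, from cell import sense, snapshot, camera_info, hand_in, search_frame, trace, place_of gives the robot as it stands.
- The arm moves only by the tool jog_arm, never from a script. Its argument "plan" is a list that holds one entry, the list of rows, each a list of 7 numbers: the turn, a rotation vector about the tool's x, y, z in rad, then the shift along the tool's x, y, z in m, then the finger opening in m, from 0 to 0.0854. In form: [[[wx, wy, wz, tx, ty, tz, jaw], ...]]. A call has 1 to 12 rows; each row shifts and turns the commanded pose from where the row before left it, along the tool's axes as they then stand; what a row does not reach is not made up. A row lasts 1/8 s, in which the tool goes at most 62.5 mm and 10.7 degrees, less where a joint would pass 70% of its speed; a pose out of reach is approached as far as the arm can. A call is refused whole if a number of a shift passes 0.0625 or a number of a turn 0.188, either way. A call with a gripper value outside its range is refused whole. The fingers move at their own pace and stop on an object; "force" is the grip in N (left out, the last holds). Time passes only in rows, so rows that do not move let the fingers close. It gives the time, the measured TCP pose, the force and the opening at its end, in the units of the state.
- sense(): the state, without advancing time (a new reading comes with each control period).
- snapshot(name): name is "side" or "top" or "wrist"; returns (picture, depth): 480x640x3 uint8, red, green, blue; 480x640 float32, m along the optical axis (not along the pixel's ray), 0 where there is no reading.
- camera_info(name): a dict with "fx", "fy", "cx", "cy" (pixels), "D" ([k1, k2, p1, p2, k3] as OpenCV has them; the pictures are not rectified), "xyz" and "attitude" of the camera in the world. Camera axes: x right, y up, looking along -z (the intrinsics and any distortion apply to the point x, -y, -z); pixel columns grow to the right and rows downward; lengths in m; the calibration is good to about 2 mm. A picture is of the moment at which its call begins: read the wrist's pose just before it. camera_info takes no time and is no camera call; for the wrist camera it gives the pose at the moment of the call.
- hand_in(): hands the job in, once; it reports no verdict.
Trained networks look in the newest picture that a camera, given by its name, has taken for a name from the list of things; names that differ only in an ending like _2 or _b are one class to them, and where a whole thing is asked for, a point or a joint stands for the part that bears it (a point fixed in the world has none). Each returns a list of dicts, best first, with "confidence" (0 to 1); they miss things now and then, are a little off and sometimes report something else, mostly with a low value. They report only what shows in the picture. A call takes as long as a camera call.
- search_frame(thing, camera): "xyz" ([x, y, z] in m, in the coordinates of the camera as it stood for that picture, good to about 4 mm: the middle of the surface that is visible of it).
- trace(thing, camera): "pixels" (480x640 bool, what is visible of it).
- place_of(thing, camera): "xyz" ([x, y, z] in m, in the coordinates of the camera as it stood for that picture, good to about 4 mm: a listed point, or the origin of a listed thing).
The state is a dict: "time_s": time; "qpos": joint angles; "qd": joint speeds; "effort": joint torques, N m; "ee_pos": TCP position; "tool_rot": TCP orientation; "force": force on the tool from outside, world axes, zero at the start; "wrist_torque": the same for the moment, N m; "opening": finger opening in m.
Only numpy, scipy, OpenCV 4.12 (cv2) and the standard library are available. Lean on these libraries where they do the work, as an engineer would, in place of code of your own. Each camera call takes 0.05 s, during which the arm holds its last target. There are 200 camera calls.

### The job

Lay the small blue wall shelf, ledge outward and keyhole slot uphill, on the sloped display panel so that its keyhole goes over the head of the brass screw, then push it down the slope until the screw is at the end of the slot. Leave it hanging there flat on the panel and let go; do not force it, and do not disturb the other things on the table.

Things in the scene. Friction and masses are not known exactly. Their poses are not given: they have to be found in the camera images.
- wall_shelf: Small wall shelf, about 250 g: blue back plate 120 (x) x 150 (y) x 8 mm with a wooden ledge on it. Starts on the table at the left front, plate below, ledge up. Origin: centre of the plate's underside; z from the plate towards the ledge; +x is its upper edge when hung. On the panel it does not slide by itself.
- ledge (a point): Middle of the shelf's ledge top, 43 mm above the plate's underside, at x = -20, y = 0 of the shelf. The ledge is a bar 18 mm thick (x) and 130 mm long (y), upright on the plate: grip it across its 18 mm, or push against it. Two small ribs 10 mm wide and high at y = +-50 mm run from it 21 mm towards -x. Axes as the shelf's.
- keyhole (a point): Centre of the keyhole's hole, at the plate's underside, x = 15, y = 0 of the shelf. It goes right through the plate in an aluminium patch: eight-sided, 26 mm across flats; from it a slot 12 mm wide runs to the shelf's +x, closed end 31 mm from this point (the screw's axis stops 27 mm from it). Axes as the shelf's.
- panel: Face of the fixed sloped wooden display panel, 240 (x) x 230 (y) mm, 20 degrees from level, facing the robot. Origin: centre of the face, 66 mm above the table; +x up the slope, y across it, z out of the face. A lip below its lower edge stands 12 mm out of the face. It carries the screw.
- screw_zone (a point): Point on the panel's face, at x = 40, y = 0 of the panel. The rigid brass screw stands square out of the face within 12 mm of it, up or down the slope (y = 0), unmeasured: see it or feel for it. Shank 8 mm thick; round bevelled head 20 mm across, 10.5 to 16.5 mm above the face. The hole drops over it, but may catch on its edge and need pressing down.
- mug: Bystander: white mug with blue dots, to be left alone. Origin: centre of its underside.
- tape_roll: Bystander: roll of tape, lying flat, to be left alone. Origin: centre of its underside.
- round_tower_3: Bystander: pale round wooden tower with a conical roof, to be left alone. Origin: centre of its underside.
- gate_tower_1: Bystander: tall pale wooden house with a chimney, to be left alone. Origin: centre of its underside.
- town_house_2: Bystander: pale wooden house, to be left alone. Origin: centre of its underside.
- turned_jar_1: Bystander: pale turned wooden jar, to be left alone. Origin: centre of its underside.
- sanding_block_1: Bystander: small wooden sanding block, to be left alone. Origin: centre of its underside.

How it is judged:
On the way:
1. the hole is over the screw head and the plate lies down on the panel (x of screw_shank in the frame of wall_shelf between 0.004 and 0.032 m and z of screw_shank in the frame of wall_shelf between -0.002 and 0.004 m and angle between the z axis of wall_shelf and the z axis of panel, either way round below 0.06 rad), for 0.02 s.
At the end, for the whole second after the job is handed in: The screw's shank is at the closed end of the slot (its axis between x = 37 and 46 mm and within 4 mm of the middle of the slot, in the shelf's frame), the plate lies flat on the panel (within 4 mm and 0.06 rad), its upward direction within 0.2 rad of the panel's, at rest (x of screw_shank in the frame of wall_shelf between 0.037 and 0.046 m and y of screw_shank in the frame of wall_shelf between -0.004 and 0.004 m and z of screw_shank in the frame of wall_shelf between -0.002 and 0.004 m and angle between the z axis of wall_shelf and the z axis of panel, either way round below 0.06 rad and angle between the x axis of wall_shelf and the x axis of panel, either way round below 0.2 rad and linear speed of wall_shelf below 0.01 m/s); the robot touches nothing.
It fails at once if the shelf is forced against the panel or screw with more than 120 N (contact force between wall_shelf and panel above 120 N).
It fails at once if a bystander is shifted by more than 30 mm (distance of any of mug, tape_roll, round_tower_3, gate_tower_1, town_house_2, turned_jar_1, sanding_block_1 from where it was at the start of the episode above 0.03 m).
It also fails if it takes over 54 s, if anything falls off the work surface, if the arm or the gripper's body presses on something with over 40 N, if the wrist force passes 120 N, or if a joint passes its speed limit or range.

## Working session

There is one attempt and no reset: what is moved stays moved. The work goes in short steps, Python scripts to look and compute and a tool call to move; the robot and the scene stay as the last step left them, time stands still between calls to the robot, and variables do not carry over. Pictures are saved under pics/ and viewed, about 8 in all and at most 12, crops included, and the job is handed in when it is done.

Besides the shell and the picture viewer there is one more tool, called after "Request:" in YAML: its name, and indented under it one key for each argument. jog_arm: Moves the arm, as the interface text tells. Its arguments: {"type":"object","properties":{"plan":{"type":"array"},"force":{"type":"number"}},"required":["plan"]}

```bash
mkdir -p pics; ls
cat > h.py <<'E'
import numpy as np, cv2
from scipy.spatial.transform import Rotation as R
from cell import *
def Rot(a):
    a=np.array(a,float); return R.from_quat(a) if a.size==4 else R.from_matrix(a)
def cloud(name, depth, ci=None):
    ci=ci or camera_info(name)
    K=np.array([[ci['fx'],0,ci['cx']],[0,ci['fy'],ci['cy']],[0,0,1.]])
    v,u=np.mgrid[0:480,0:640]
    p=cv2.undistortPoints(np.stack([u,v],-1).reshape(-1,1,2).astype(np.float64),K,np.array(ci['D'],float)).reshape(480,640,2)
    P=np.stack([p[...,0]*depth,-p[...,1]*depth,-depth],-1)
    W=P.reshape(-1,3)@Rot(ci['attitude']).as_matrix().T+np.array(ci['xyz'])
    return W.reshape(480,640,3)
def tow(ci,x): return Rot(ci['attitude']).apply(x)+np.array(ci['xyz'])
def save(n,pic): cv2.imwrite('pics/'+n,pic[...,::-1])
E
python3 - <<'E'
from h import *
np.set_printoptions(precision=4,suppress=True)
ims=[]
for c in ['top','side']:
    pic,d=snapshot(c); ci=camera_info(c); print(c,ci); save(c+'0.png',pic)
    np.savez(c+'0.npz',pic=pic,d=d)
    W=cloud(c,d,ci)
    for t in ['wall_shelf','ledge','keyhole','panel','screw_zone']+([] if c=='side' else ['mug','tape_roll','round_tower_3','sanding_block_1','turned_jar_1']):
        print(t,[(tow(ci,r['xyz']).round(4),round(r['confidence'],2)) for r in place_of(t,c)[:3]])
    ims.append(pic)
print(sense())
save('both.png',cv2.resize(np.hstack(ims),(800,300)))
E
```

```text
pics
top {'fx': 454.1179018350671, 'fy': 454.1179018350671, 'cx': 317.7906774605669, 'cy': 243.36037592132928, 'D': array([0.0289, 0.    , 0.    , 0.    , 0.    ]), 'xyz': array([0.3205, 0.1125, 1.2853]), 'attitude': array([ 0.082 , -0.0789, -0.6976,  0.7074])}
wall_shelf [(array([0.4135, 0.3349, 0.0025]), 0.96), (array([ 0.3869,  0.491 , -0.0027]), 0.62)]
ledge [(array([0.3889, 0.3377, 0.0447]), 0.76)]
keyhole [(array([ 0.4257,  0.3249, -0.0021]), 0.81)]
panel [(array([ 0.5576, -0.1138,  0.0683]), 0.83)]
screw_zone [(array([ 0.5903, -0.1114,  0.0843]), 0.77)]
mug [(array([0.4371, 0.5948, 0.0034]), 0.91), (array([0.5312, 0.4983, 0.0015]), 0.24)]
tape_roll [(array([ 0.4552, -0.3571,  0.0027]), 0.85), (array([ 0.5887, -0.1152,  0.086 ]), 0.48)]
round_tower_3 [(array([ 0.6015, -0.3727,  0.0001]), 0.67)]
sanding_block_1 [(array([ 0.3874,  0.4903, -0.0015]), 0.62), (array([ 0.6014, -0.3714,  0.001 ]), 0.43)]
turned_jar_1 [(array([ 0.5296,  0.499 , -0.0012]), 0.48)]
side {'fx': 444.91017499593545, 'fy': 444.91017499593545, 'cx': 319.4530898418578, 'cy': 234.52716927683883, 'D': array([-0.0
[... 256 characters left out ...]
.0163, -0.0009]), 0.33)]
ledge [(array([0.3928, 0.3423, 0.0421]), 0.83)]
keyhole [(array([ 0.423 ,  0.3306, -0.0028]), 0.59)]
panel [(array([ 0.5529, -0.1095,  0.062 ]), 0.57)]
screw_zone [(array([ 0.5901, -0.1125,  0.0742]), 0.69)]
{'time_s': 0.85, 'qpos': array([-1.3917,  0.0911,  1.2307, -0.    ,  1.8198, -0.0567]), 'qd': array([-0.0007,  0.0019, -0.0008, -0.    ,  0.0005, -0.0002]), 'effort': array([  0.0003, -45.8444, -41.8086,  -0.0001,   0.0006,  -0.    ]), 'ee_pos': array([ 0.1402, -0.5834,  0.2313]), 'tool_rot': array([ 0.7854, -0.619 ,  0.    ,  0.    ]), 'force': array([-0.3976, -0.2423,  0.1157]), 'wrist_torque': array([-0.0097, -0.0257,  0.0685]), 'opening': 0.08566473571352567}
```

View pics/top0.png

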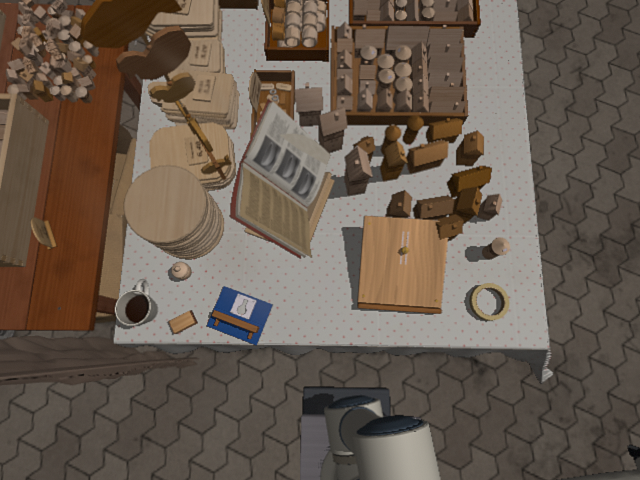

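View pics/side0.png

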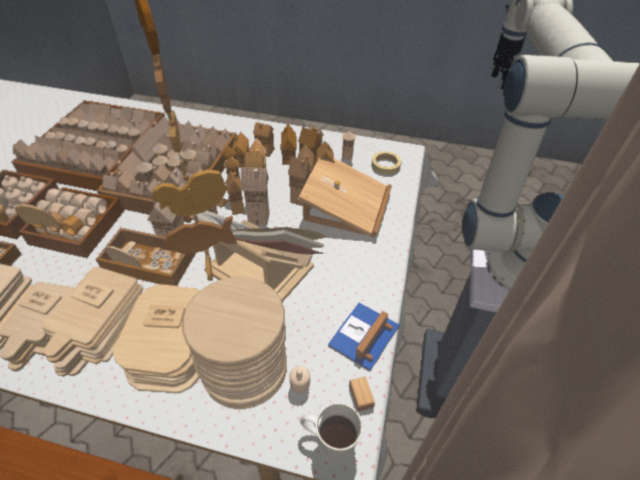

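Run:
```python
from h import *
np.set_printoptions(precision=4,suppress=True)
for c in ['top','side']:
    z=np.load(c+'0.npz'); pic=z['pic'].astype(int); d=z['d']; W=cloud(c,d)
    r,g,b=[pic[...,i] for i in range(3)]
    near=(np.linalg.norm(W[...,:2]-[0.41,0.335],axis=-1)<0.12)&(d>0)
    plate=near&(W[...,2]>0.003)&(W[...,2]<0.016)&(b>r+30)
    rc=cv2.minAreaRect(W[plate][:,:2].astype(np.float32)*1000); print(c,'plate',rc,W[plate][:,2].mean())
    led=near&(W[...,2]>0.034)&(W[...,2]<0.055)
    print('ledge',cv2.minAreaRect(W[led][:,:2].astype(np.float32)*1000),W[led].mean(0),led.sum())
    pm=(np.abs(W[...,0]-0.556)<0.09)&(np.abs(W[...,1]+0.112)<0.09)&(d>0)&(W[...,2]>0.01)
    P=W[pm]; 
    for _ in range(4):
        m=P.mean(0); n=np.linalg.svd(P-m,full_matrices=False)[2][2]; n*=np.sign(n[2]); P=P[np.abs((P-m)@n)<0.004]
    print('plane',m,n,'tilt',np.degrees(np.arccos(n[2])),'yaw',np.degrees(np.arctan2(-n[1],-n[0])))
    h=(W-m)@n
    big=(np.abs(W[...,0]-0.556)<0.18)&(np.abs(W[...,1]+0.112)<0.18)&(d>0)&(np.abs(h)<0.006)
    k,lab,st,ce=cv2.connectedComponentsWithStats(big.astype(np.uint8)); i=1+np.argmax(st[1:,4])
    Q=W[lab==i]; print('panel rect',cv2.minAreaRect(Q[:,:2].astype(np.float32)*1000))
    s=pm&(h>0.010)&(h<0.025); print('screw head pts',s.sum(),W[s].mean(0),W[s].min(0),W[s].max(0),h[s].mean(),h[s].max())
    print('pixel',np.argwhere(s).mean(0))
    a=h[s]>h[s].max()-0.003;print(W[s][a].mean(0),a.sum())
```

```text
top plate ((410.2041320800781, 335.23016357421875), (149.14439392089844, 118.62350463867188), 70.33941650390625) 0.008795539748432168
ledge ((391.0555114746094, 341.7922668457031), (129.21176147460938, 17.813575744628906), 70.16207885742188) [0.391  0.3417 0.0438] 322
plane [ 0.5565 -0.1118  0.0676] [-0.344   0.0182  0.9388] tilt 20.151677654872127 yaw -3.033510041896497
panel rect ((556.2924194335938, -130.31639099121094), (271.0413818359375, 238.77197265625), 87.77588653564453)
screw head pts 53 [ 0.593  -0.1288  0.0975] [ 0.5746 -0.2019  0.0872] [ 0.6441 -0.104   0.124 ] 0.015212250383303254 0.021179084968712795
pixel [245.6981 410.6226]
[ 0.6042 -0.1447  0.1066] 11
side plate ((411.6019592285156, 337.6319274902344), (151.87521362304688, 120.31000518798828), 70.18756103515625) 0.006307873895858614
ledge ((392.5406799316406, 344.7513427734375), (131.54042053222656, 19.181482315063477), 69.82652282714844) [0.3933 0.3486 0.0406] 380
plane [ 0.5566 -0.1072  0.0645] [-0.3433  0.022   0.939 ] tilt 20.119898654654328 yaw -3.6668712348873207
panel rect ((577.8192138671875, -119.95841979980469), (256.2764587402344, 300.6810302734375), 86.06654357910156)
screw head pts 51 [ 0.6097 -0.1528  0.102 ] [ 0.5765 -0.202   0.0849] [ 0.6459 -0.1002  0.124 ] 0.016054430872868522 0.024872329315153
pixel [169.5294 332.0588]
[ 0.6381 -0.1979  0.122 ] 6
```

```bash
cat >> h.py <<'E'
def frame(yaw,tilt=0):
    """tool rotation: tool x along heading yaw (and up the slope by tilt), z into the face"""
    return R.from_euler('z',yaw)*R.from_euler('y',-tilt)*R.from_matrix(np.diag([1.,-1,-1]))
def go(p,Rt,n,p0=None,R0=None):
    s=sense(); p0=s['ee_pos'] if p0 is None else p0; R0=R.from_quat(s['tool_rot']) if R0 is None else R0
    rv=(R0.inv()*Rt).as_rotvec(); dR=R.from_rotvec(rv/n); d=(np.array(p)-p0)/n; Rc=R0; out=[]
    for i in range(n):
        Rn=Rc; out.append(list((rv/n).round(4))+list(Rn.inv().apply(d).round(4))); Rc=Rc*dR
    return out
E
python3 - <<'E'
from h import *
np.set_printoptions(precision=4,suppress=True)
s=sense(); ci=camera_info('wrist'); Rt=R.from_quat(s['tool_rot'])
print('cam in tool',Rt.inv().apply(ci['xyz']-s['ee_pos']),'axes',(Rt.inv()*Rot(ci['attitude'])).as_matrix(),ci['fx'])
for c in ['top','side']:
    z=np.load(c+'0.npz');W=cloud(c,z['d'])
    n=np.array([-.3436,.02,.939]);h=(W-[.5565,-.1095,.066])@n
    s_=(np.linalg.norm(W[...,:2]-[.59,-.112],axis=-1)<0.03)&(h>.008)&(h<.03)
    print(c,s_.sum(),W[s_].mean(0),W[s_].min(0),W[s_].max(0))
for r in go([0.50,-0.11,0.30],frame(-0.055),12): print(r)
E
```

```text
cam in tool [ 0.0006 -0.0759 -0.1421] axes [[ 1.     -0.0001 -0.0004]
 [-0.0002 -0.9544 -0.2985]
 [-0.0003  0.2985 -0.9544]] 364.303872552231
top 45 [ 0.5837 -0.1123  0.0931] [ 0.5746 -0.1207  0.0872] [ 0.6195 -0.104   0.1003]
side 26 [ 0.5842 -0.1096  0.0903] [ 0.5765 -0.1218  0.0849] [ 0.5937 -0.1002  0.094 ]
[np.float64(0.0), np.float64(-0.0), np.float64(-0.1067), np.float64(-0.0314), np.float64(-0.0384), np.float64(-0.0057)]
[np.float64(0.0), np.float64(-0.0), np.float64(-0.1067), np.float64(-0.0271), np.float64(-0.0415), np.float64(-0.0057)]
[np.float64(0.0), np.float64(-0.0), np.float64(-0.1067), np.float64(-0.0225), np.float64(-0.0441), np.float64(-0.0057)]
[np.float64(0.0), np.float64(-0.0), np.float64(-0.1067), np.float64(-0.0177), np.float64(-0.0463), np.float64(-0.0057)]
[np.float64(0.0), np.float64(-0.0), np.float64(-0.1067), np.float64(-0.0127), np.float64(-0.0479), np.float64(-0.0057)]
[np.float64(0.0), np.float64(-0.0), np.float64(-0.1067), np.float64(-0.0075), np.float64(-0.049), np.float64(-0.0057)]
[np.float64(0.0), np.float64(-0.0), np.float64(-0.1067), np.float64(-0.0022), np.float64(-0.0495), np.float64(-0.0057)]
[np.float64(0.0), np.float64(-0.0), np.float64(-0.1067), np.float64(0.003), np.float64(-0.0495), np.float64(-0.0057)]
[np.float64(0.0), np.float64(-0.0), np.float64(-0.1067), np.float64(0.0083), np.float64(-0.0489), np.float64(-0.0057)]
[np.float64(0.0), np.float64(-0.0), np.float64(-0.1067), np.float64(0.0135), np.float64(-0.0477), np.float64(-0.0057)]
[np.float64(0.0), np.float64(-0.0), np.float64(-0.1067), np.float64(0.0185), np.float64(-0.046), np.float64(-0.0057)]
[np.float64(0.0), np.float64(-0.0), np.float64(-0.1067), np.float64(0.0232), np.float64(-0.0438), np.float64(-0.0057)]
```

Request:
jog_arm:
  plan:
    - [[0, 0, -0.1067, -0.0298, -0.0444, 0, 0.0854], [0, 0, -0.1067, -0.025, -0.0473, 0, 0.0854], [0, 0, -0.1067, -0.0198, -0.0497, 0, 0.0854], [0, 0, -0.1067, -0.0144, -0.0515, 0, 0.0854], [0, 0, -0.1067, -0.0087, -0.0528, 0, 0.0854], [0, 0, -0.1067, -0.0031, -0.0534, 0, 0.0854], [0, 0, -0.1067, 0.0026, -0.0534, 0, 0.0854], [0, 0, -0.1067, 0.0083, -0.0529, 0, 0.0854], [0, 0, -0.1067, 0.0138, -0.0517, 0, 0.0854], [0, 0, -0.1067, 0.0193, -0.0499, 0, 0.0854], [0, 0, -0.1067, 0.0245, -0.0476, 0, 0.0854], [0, 0, -0.1067, 0.0294, -0.0447, 0, 0.0854]]

```text
time_s: 2.35
ee_pos: [0.5756, -0.1092, 0.2315]
tool_rot: [1.0, -0.025, 0.0, 0.0]
force: [-0.8, -0.8, 0.7]
opening: 0.0851
```

Request:
jog_arm:
  plan:
    - [[0, 0, 0, 0, 0, 0, 0.0854], [0, 0, 0, 0, 0, 0, 0.0854]]

```text
time_s: 2.6
ee_pos: [0.5745, -0.1108, 0.2311]
tool_rot: [1.0, -0.027, -0.0, 0.0]
force: [-0.2, -0.9, 1.4]
opening: 0.0852
```

Run:
```python
from h import *
np.set_printoptions(precision=4,suppress=True)
s=sense();ci=camera_info('wrist');pic,d=snapshot('wrist');print(s['time_s'],s['ee_pos'],s['qd'],np.degrees(R.from_quat(s['tool_rot']).as_euler('zyx')))
np.savez('w1.npz',pic=pic,d=d,xyz=ci['xyz'],att=ci['attitude']);save('w1.png',pic)
W=cloud('wrist',d,ci)
P=W[(np.abs(W[...,0]-0.556)<0.09)&(np.abs(W[...,1]+0.112)<0.09)&(d>0)&(W[...,2]>0.01)]
for _ in range(5):
    m=P.mean(0); n=np.linalg.svd(P-m,full_matrices=False)[2][2]; n*=np.sign(n[2]); P=P[np.abs((P-m)@n)<0.003]
print(m,n,len(P)); h=(W-m)@n
print('yaw',np.arctan2(-n[1],-n[0]),'tilt',np.arccos(n[2]))
big=(np.abs(W[...,0]-0.556)<0.15)&(np.abs(W[...,1]+0.112)<0.14)&(d>0)&(np.abs(h)<0.004)
k,lab,st,ce=cv2.connectedComponentsWithStats(big.astype(np.uint8)); i=1+np.argmax(st[1:,4])
print('rect',cv2.minAreaRect(W[lab==i][:,:2].astype(np.float32)*1000))
s_=(np.linalg.norm(W[...,:2]-[.585,-.112],axis=-1)<0.03)&(h>.008)&(h<.03)
S=W[s_];t=h[s_]
print('screw',s_.sum(),S.mean(0),t.max(),np.median(t),cv2.minEnclosingCircle((S[:,:2]*1000).astype(np.float32)), np.argwhere(s_).mean(0))
for tt in ['screw_zone','panel']:
    print(tt,[(tow(ci,r['xyz']).round(4),round(r['confidence'],2)) for r in place_of(tt,'wrist')[:2]])
```

```text
2.6 [ 0.5745 -0.1108  0.2311] [-0.0253 -0.0176  0.0061  0.0013 -0.0001 -0.0014] [  3.1362  -0.0338 179.9801]
[ 0.5635 -0.1005  0.2886] [-0.0764 -0.9968  0.0253] 24474
yaw 1.4943004605187447 tilt 1.5454664464857821
rect ((626.6030883789062, -105.41474914550781), (9.634302139282227, 45.20330047607422), 85.40531921386719)
screw 1466 [ 0.5869 -0.1247  0.0958] 0.02995178598306154 0.01677771110831235 ((585.1355590820312, -113.99295043945312), 29.726116180419922) [256.7319 346.2647]
screw_zone [(array([ 0.5957, -0.1114,  0.0799]), 0.96)]
panel [(array([ 0.5577, -0.111 ,  0.0669]), 0.63)]
```

View pics/w1.png

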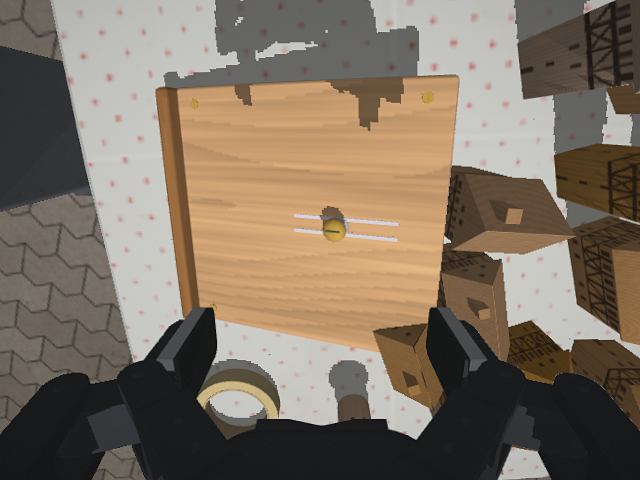

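Run:
```python
from h import *
np.set_printoptions(precision=4,suppress=True)
z=np.load('w1.npz');d=z['d'];ci=camera_info('wrist');ci['xyz']=z['xyz'];ci['attitude']=z['att'];pic=z['pic'].astype(int)
W=cloud('wrist',d,ci)
P=W[100:300,200:430].reshape(-1,3);P=P[(P[:,2]>.02)&(P[:,2]<.13)]
for _ in range(5):
    m=P.mean(0); n=np.linalg.svd(P-m,full_matrices=False)[2][2]; n*=np.sign(n[2]); P=P[np.abs((P-m)@n)<0.003]
h=(W-m)@n
print(m,n,len(P),'yaw',np.arctan2(-n[1],-n[0]),'tilt',np.degrees(np.arccos(n[2])),'z at .5565,-.1105',m[2]-((np.array([.5565,-.1105])-m[:2])@n[:2])/n[2])
big=(np.abs(h)<0.004)&(d>0);big[:, :150]=0
k,lab,st,ce=cv2.connectedComponentsWithStats(big.astype(np.uint8)); i=1+np.argmax(st[1:,4])
c=W[lab==i]; 
# coordinates in plane
ax=np.array([1,0,0])-n*n[0];ax/=np.linalg.norm(ax);ay=np.cross(n,ax)
rc=cv2.minAreaRect((np.c_[(c-m)@ax,(c-m)@ay]*1000).astype(np.float32));print('rect',rc,st[i]); q=m+(ax*rc[0][0]+ay*rc[0][1])/1000;print('panel centre',q)
s=np.zeros_like(big);s[205:255,310:360]=1
s&=(h>.008)&(h<.025)
S=W[s];print('screw',s.sum(),S.mean(0),np.median(S,0),'h',np.percentile(h[s],[5,50,95]),np.argwhere(s).mean(0),np.argwhere(s).min(0),np.argwhere(s).max(0))
e=np.c_[(S-m)@ax,(S-m)@ay];print(cv2.minAreaRect((e*1000).astype(np.float32)))
cc,rr=cv2.minEnclosingCircle((e*1000).astype(np.float32));sc=m+ax*cc[0]/1000+ay*cc[1]/1000;print('screw base',sc,rr)
```

```text
[ 0.5653 -0.0942  0.0689] [-0.3411  0.0196  0.9398] 45394 yaw -0.05744566683433205 tilt 19.98050717515547 z at .5565,-.1105 0.06605950635205252
rect ((-13.670036315917969, -37.23381042480469), (268.8529052734375, 243.95816040039062), 86.66495513916016) [  169    74   291   321 65370]
panel centre [ 0.5525 -0.1316  0.065 ]
screw 441 [ 0.5844 -0.1131  0.0925] [ 0.5844 -0.1129  0.0928] h [0.0123 0.0155 0.0172] [229.5488 334.1179] [218 323] [241 346]
((24.668811798095703, -20.23168182373047), (19.052459716796875, 18.9193115234375), 43.486785888671875)
screw base [ 0.5885 -0.1144  0.0777] 9.974344253540039
```

Run:
```python
from h import *
s=sense();print(s['ee_pos'])
for r in go([0.392,0.343,0.2],frame(-0.347),10): print([float(x) for x in r])
```

```text
[ 0.57405696 -0.11177778  0.23164499]
[0.0, -0.0, 0.029, -0.0208, -0.0444, 0.0031]
[0.0, -0.0, 0.029, -0.022, -0.0438, 0.0031]
[0.0, -0.0, 0.029, -0.0233, -0.0431, 0.0031]
[0.0, -0.0, 0.029, -0.0245, -0.0424, 0.0031]
[0.0, -0.0, 0.029, -0.0258, -0.0417, 0.0031]
[0.0, -0.0, 0.029, -0.027, -0.0409, 0.0032]
[0.0, -0.0, 0.029, -0.0281, -0.0401, 0.0032]
[0.0, -0.0, 0.029, -0.0293, -0.0393, 0.0032]
[0.0, -0.0, 0.029, -0.0304, -0.0384, 0.0032]
[0.0, -0.0, 0.029, -0.0315, -0.0375, 0.0032]
```

Request:
jog_arm:
  plan:
    - [[0, 0, 0.029, -0.0208, -0.0444, 0, 0.0854], [0, 0, 0.029, -0.022, -0.0438, 0, 0.0854], [0, 0, 0.029, -0.0233, -0.0431, 0, 0.0854], [0, 0, 0.029, -0.0245, -0.0424, 0, 0.0854], [0, 0, 0.029, -0.0258, -0.0417, 0, 0.0854], [0, 0, 0.029, -0.027, -0.0409, 0, 0.0854], [0, 0, 0.029, -0.0281, -0.0401, 0.01, 0.0854], [0, 0, 0.029, -0.0293, -0.0393, 0.02, 0.0854], [0, 0, 0.029, -0.0304, -0.0384, 0.03, 0.0854], [0, 0, 0.029, -0.0315, -0.0375, 0.03, 0.0854], [0, 0, 0, 0, 0, 0, 0.06], [0, 0, 0, 0, 0, 0, 0.06]]

```text
time_s: 4.25
ee_pos: [0.3921, 0.343, 0.142]
tool_rot: [0.985, -0.172, 0.001, -0.0]
force: [-0.3, -0.5, 0.7]
opening: 0.06
```

Run:
```python
from h import *
np.set_printoptions(precision=4,suppress=True)
s=sense();ci=camera_info('wrist');pic,d=snapshot('wrist');print(s['time_s'],s['ee_pos'],R.from_quat(s['tool_rot']).as_euler('zyx'))
save('w2.png',pic);W=cloud('wrist',d,ci)
pi=pic.astype(int);near=(np.linalg.norm(W[...,:2]-[0.41,0.335],axis=-1)<0.12)&(d>0)
pl=near&(W[...,2]>0.003)&(W[...,2]<0.016)&(pi[...,2]>pi[...,0]+30)
print('plate',cv2.minAreaRect((W[pl][:,:2]*1000).astype(np.float32)),W[pl][:,2].mean())
led=near&(W[...,2]>0.037)&(W[...,2]<0.05)
print('ledge',cv2.minAreaRect((W[led][:,:2]*1000).astype(np.float32)),W[led][:,2].mean())
for tt in ['ledge','keyhole']:
    print(tt,[(tow(ci,r['xyz']).round(4),round(r['confidence'],2)) for r in place_of(tt,'wrist')[:2]])
```

```text
4.25 [0.3921 0.343  0.142 ] [0.3453 0.0011 3.1416]
plate ((410.9986877441406, 335.25567626953125), (149.8164825439453, 119.99647521972656), 70.10956573486328) 0.007540317791737557
ledge ((392.4629821777344, 342.1959533691406), (129.4405517578125, 18.042125701904297), 70.1805191040039) 0.04229016246969864
ledge [(array([0.3906, 0.3426, 0.0407]), 0.89)]
keyhole [(array([ 0.4223,  0.3288, -0.0004]), 0.74)]
```

View pics/w2.png

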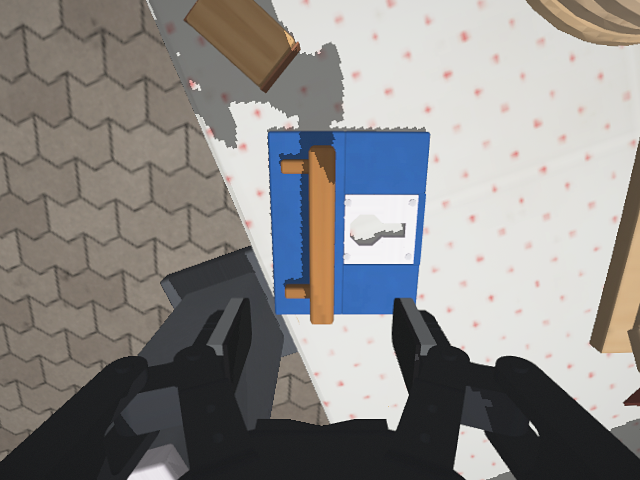

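Request:
jog_arm:
  plan:
    - [[0, 0, 0, 0, 0.001, 0.04, 0.06], [0, 0, 0, 0, 0, 0.045, 0.06], [0, 0, 0, 0, 0, 0.03, 0.06], [0, 0, 0, 0, 0, 0.015, 0.06], [0, 0, 0, 0, 0, 0, 0.06], [0, 0, 0, 0, 0, 0, 0.01], [0, 0, 0, 0, 0, 0, 0.01], [0, 0, 0, 0, 0, 0, 0.01], [0, 0, 0, 0, 0, 0, 0.01], [0, 0, 0, 0, 0, 0, 0.01], [0, 0, 0, 0, 0, 0, 0.01], [0, 0, 0, 0, 0, 0, 0.01]]
  force: 70

```text
time_s: 5.9
ee_pos: [0.3921, 0.3435, 0.013]
tool_rot: [0.985, -0.171, 0.001, -0.001]
force: [0.1, 0.1, 5.3]
opening: 0.017
```

Run:
```python
from h import *
s=sense();print(s['ee_pos'],s['force'],s['opening'])
p0=s['ee_pos'];R0=R.from_quat(s['tool_rot']);p1=p0+[0,0,.15]
q=p1+[.06,-.18,.03]
tilt=np.radians(20);yaw=-.057
n=np.array([-.3411,.0196,.9398]);xp=np.array([np.cos(yaw)*np.cos(tilt),np.sin(yaw)*np.cos(tilt),np.sin(tilt)])
T=np.array([.5885,-.1144,.0777])-.035*xp+n*(p0[2]); print('hole TCP',T)
A=T+n*.06;print('above',A)
for r in go(A,frame(yaw,tilt),12,p1,R0): print([float(x) for x in r])
```

```text
[0.39207172 0.34348516 0.01302456] [0.05681866 0.1069653  5.26949333] 0.017021020513950505
hole TCP [ 0.55122149 -0.11227105  0.07796978]
above [ 0.53075549 -0.11109505  0.13435778]
[0.004, 0.0287, -0.0238, 0.0237, 0.0318, 0.0024]
[0.004, 0.0287, -0.0238, 0.0228, 0.0323, 0.0029]
[0.004, 0.0287, -0.0238, 0.022, 0.0329, 0.0034]
[0.004, 0.0287, -0.0238, 0.0211, 0.0334, 0.0039]
[0.004, 0.0287, -0.0238, 0.0202, 0.0339, 0.0043]
[0.004, 0.0287, -0.0238, 0.0192, 0.0344, 0.0048]
[0.004, 0.0287, -0.0238, 0.0183, 0.0348, 0.0052]
[0.004, 0.0287, -0.0238, 0.0173, 0.0353, 0.0055]
[0.004, 0.0287, -0.0238, 0.0163, 0.0357, 0.0059]
[0.004, 0.0287, -0.0238, 0.0152, 0.0361, 0.0062]
[0.004, 0.0287, -0.0238, 0.0142, 0.0365, 0.0065]
[0.004, 0.0287, -0.0238, 0.0131, 0.0368, 0.0067]
```

Request:
jog_arm:
  plan:
    - [[0, 0, 0, 0, 0, -0.01, 0.01], [0, 0, 0, 0, 0, -0.02, 0.01], [0, 0, 0, 0, 0, -0.04, 0.01], [0, 0, 0, 0, 0, -0.04, 0.01], [0, 0, 0, 0, 0, -0.04, 0.01], [0, 0, 0, 0, 0, -0.03, 0.01], [0, 0, 0, 0, 0, 0, 0.01]]

```text
time_s: 6.78
ee_pos: [0.3921, 0.3436, 0.1953]
tool_rot: [0.985, -0.171, 0.002, -0.002]
force: [-0.0, 1.3, -2.0]
opening: 0.0167
```

Run:
```python
from h import *
s=sense();print(s['ee_pos'],s['force'],s['opening'])
Rp=frame(-.057,np.radians(20));w=np.array([.42,-.03,.2])
for r in go(w,Rp,10): print([float(x) for x in r])
print(Rp.inv().apply(np.array([.5308,-.1111,.1344])-w))
```

```text
[0.39207945 0.34363798 0.19526738] [-0.02855373  1.28476945 -1.97904717] 0.01669790225466379
[0.0045, 0.0342, -0.0285, 0.0152, 0.0342, -0.0006]
[0.0045, 0.0342, -0.0285, 0.0143, 0.0346, -0.0003]
[0.0045, 0.0342, -0.0285, 0.0133, 0.035, 0.0001]
[0.0045, 0.0342, -0.0285, 0.0123, 0.0354, 0.0003]
[0.0045, 0.0342, -0.0285, 0.0112, 0.0357, 0.0006]
[0.0045, 0.0342, -0.0285, 0.0102, 0.036, 0.0008]
[0.0045, 0.0342, -0.0285, 0.0091, 0.0363, 0.0009]
[0.0045, 0.0342, -0.0285, 0.0081, 0.0366, 0.0011]
[0.0045, 0.0342, -0.0285, 0.007, 0.0368, 0.0012]
[0.0045, 0.0342, -0.0285, 0.0059, 0.037, 0.0012]
[0.08585389 0.07465611 0.10105832]
```

Request:
jog_arm:
  plan:
    - [[0.0045, 0.0342, -0.0285, 0.0152, 0.0342, -0.0006, 0.01], [0.0045, 0.0342, -0.0285, 0.0143, 0.0346, -0.0003, 0.01], [0.0045, 0.0342, -0.0285, 0.0133, 0.035, 0, 0.01], [0.0045, 0.0342, -0.0285, 0.0123, 0.0354, 0.0003, 0.01], [0.0045, 0.0342, -0.0285, 0.0112, 0.0357, 0.0006, 0.01], [0.0045, 0.0342, -0.0285, 0.0102, 0.036, 0.0008, 0.01], [0.0045, 0.0342, -0.0285, 0.0091, 0.0363, 0.0009, 0.01], [0.0045, 0.0342, -0.0285, 0.0081, 0.0366, 0.0011, 0.01], [0.0045, 0.0342, -0.0285, 0.007, 0.0368, 0.0012, 0.01], [0.0045, 0.0342, -0.0285, 0.0059, 0.037, 0.0012, 0.01]]

```text
time_s: 8.02
ee_pos: [0.4183, -0.0315, 0.1954]
tool_rot: [0.985, -0.027, 0.17, 0.007]
force: [-0.1, 0.0, -2.3]
opening: 0.0171
```

Request:
jog_arm:
  plan:
    - [[0, 0, 0, 0.03, 0.025, 0.02, 0.01], [0, 0, 0, 0.03, 0.025, 0.03, 0.01], [0, 0, 0, 0.026, 0.025, 0.03, 0.01], [0, 0, 0, 0, 0, 0.02, 0.01], [0, 0, 0, 0, 0, 0, 0.01], [0, 0, 0, 0, 0, 0, 0.01]]

```text
time_s: 8.78
ee_pos: [0.5288, -0.112, 0.1325]
tool_rot: [0.985, -0.028, 0.171, 0.007]
force: [-0.7, -0.1, -1.7]
opening: 0.0168
```

```bash
cat > look.py <<'E'
from h import *
import sys
np.set_printoptions(precision=4,suppress=True)
s=sense();ci=camera_info('wrist');pic,d=snapshot('wrist');save(sys.argv[1],pic);np.savez(sys.argv[1]+'.npz',pic=pic,d=d,xyz=ci['xyz'],att=ci['attitude'])
Rp=frame(-.057,np.radians(20)); Rt=R.from_quat(s['tool_rot'])
print(s['time_s'],s['ee_pos'],'err rot',(Rt.inv()*Rp).as_rotvec(),'F tool',Rp.inv().apply(s['force']),s['opening'])
T=np.array([.5885,-.1144,.0777]); print('to hole pose (tool axes)',Rp.inv().apply(T-s['ee_pos'])+[-.035,0,-.013])
W=cloud('wrist',d,ci);pi=pic.astype(int)
L=Rp.inv().apply((W-s['ee_pos']).reshape(-1,3)).reshape(W.shape)  # tool-frame
near=(d>0)&(np.abs(L[...,0]-.02)<.1)&(np.abs(L[...,1])<.1)
pl=near&(np.abs(L[...,2]-.005)<.005)&(pi[...,2]>pi[...,0]+30)
if pl.sum()>100:
    print('plate in tool',pl.sum(),cv2.minAreaRect((L[pl][:,:2]*1000).astype(np.float32)))
    P=L[pl];m=P.mean(0);n=np.linalg.svd(P-m,full_matrices=False)[2][2];print('plane',m,n*np.sign(n[2]))
E
python3 look.py w3.png
```

```text
8.775 [ 0.5288 -0.112   0.1325] err rot [0.004  0.0059 0.0014] F tool [-1.2239  0.0993  1.3793] 0.016820356423032305
to hole pose (tool axes) [ 0.0024 -0.001   0.059 ]
plate in tool 33500 ((19.823932647705078, 0.5926513671875), (148.617431640625, 120.23432922363281), 89.80111694335938)
plane [ 0.0197 -0.042   0.0059] [-0.008   0.0072  0.9999]
```

View pics/w3.png

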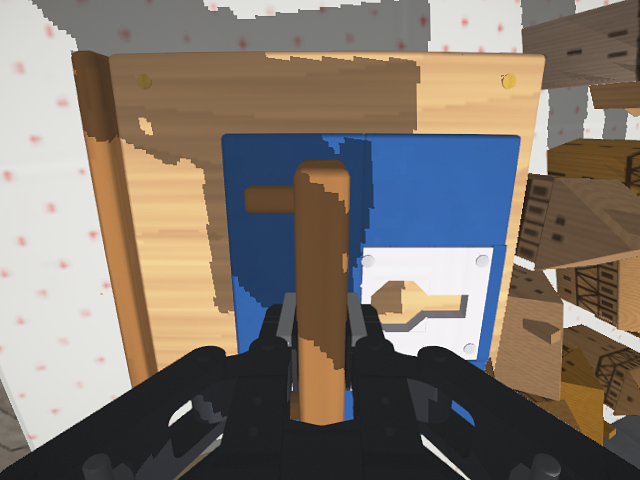

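Request:
jog_arm:
  plan:
    - [[0.004, 0.006, 0, 0.0025, -0.0016, 0.01, 0.01], [0, 0, 0, 0, 0, 0.015, 0.01], [0, 0, 0, 0, 0, 0.01, 0.01], [0, 0, 0, 0, 0, 0, 0.01], [0, 0, 0, 0, 0, 0, 0.01]]

```text
time_s: 9.45
ee_pos: [0.5436, -0.1116, 0.1006]
tool_rot: [0.984, -0.028, 0.174, 0.005]
force: [-0.4, 0.0, -2.9]
opening: 0.0173
```

```bash
python3 look.py w4.png
python3 - <<'E'
import cv2
i=cv2.imread('pics/w4.png');cv2.imwrite('pics/w4c.png',cv2.resize(i[200:400,320:560],(720,600),interpolation=cv2.INTER_CUBIC))
E
```

```text
9.45 [ 0.5436 -0.1116  0.1006] err rot [ 0.0003 -0.0007  0.0011] F tool [-1.3417 -0.0197  2.592 ] 0.01729233394109429
to hole pose (tool axes) [-0.0006  0.0002  0.0239]
plate in tool 33511 ((19.836597442626953, 0.0150604248046875), (147.52554321289062, 120.06414031982422), 89.80843353271484)
plane [ 0.0198 -0.0421  0.0056] [-0.0013  0.0036  1.    ]
```

View pics/w4c.png

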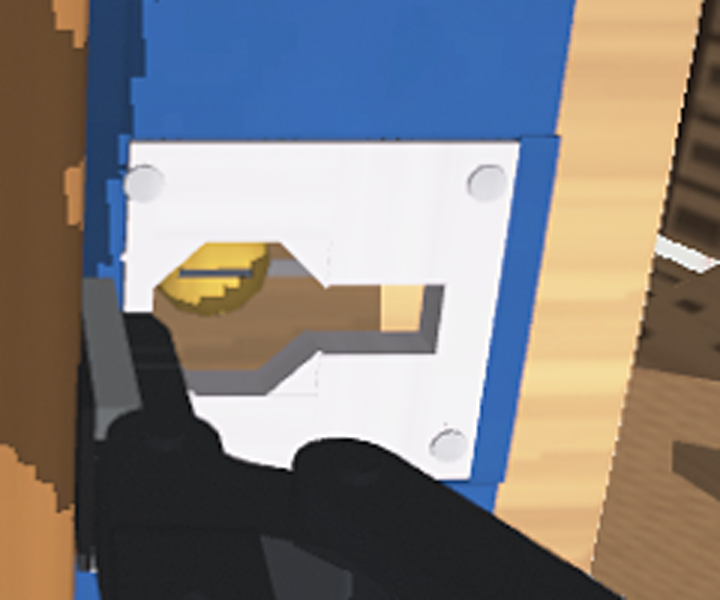

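Run:
```python
from h import *
from scipy.optimize import least_squares
np.set_printoptions(precision=4,suppress=True)
z=np.load('w4.png.npz');d=z['d'];ci=camera_info('wrist');ci['xyz']=z['xyz'];ci['attitude']=z['att'];pi=z['pic'].astype(int)
s=sense();L=R.from_quat(s['tool_rot']).inv().apply((cloud('wrist',d,ci)-s['ee_pos']).reshape(-1,3)).reshape(480,640,3)
box=np.zeros((480,640),bool);box[275:310,370:415]=1
hd=box&(L[...,2]>.016)&(L[...,2]<.030)&(pi[...,0]>pi[...,2]+60)&(d>0)
print(hd.sum(),L[hd].mean(0),L[hd].min(0),L[hd].max(0))
P=L[hd][:,:2]*1000; hull=cv2.convexHull(P.astype(np.float32))[:,0]
print(hull)
# flat top points
t=hd&(L[...,2]<np.percentile(L[hd][:,2],40));print(np.percentile(L[hd][:,2],[5,25,50,75,95]))
# hole: non-white in patch plane
patch=(pi.min(-1)>170)&(np.abs(L[...,2]-.0055)<.004)&(np.abs(L[...,0]-.045)<.045)&(np.abs(L[...,1])<.05)
print('patch',cv2.minAreaRect((L[patch][:,:2]*1000).astype(np.float32)))
cs,_=cv2.findContours(patch.astype(np.uint8),cv2.RETR_CCOMP,cv2.CHAIN_APPROX_NONE)
c=max(cs,key=len)[:,0];c=c[::4];print((L[c[:,1],c[:,0]][:,:2]*1000).round(1).tolist())
```

```text
578 [0.0344 0.0013 0.0213] [ 0.0254 -0.0055  0.0188] [0.0429 0.0089 0.0254]
[[42.9449  1.5913]
 [42.7846  4.1259]
 [42.1714  4.8838]
 [40.2805  7.0591]
 [35.5803  8.6415]
 [33.9946  8.9377]
 [31.5638  8.6801]
 [29.3742  7.7166]
 [28.9658  7.5033]
 [25.8368  4.7718]
 [25.3732  3.9363]
 [25.5019  2.3434]
 [26.7353  0.2469]
 [28.1267 -1.3453]
 [29.8584 -3.2633]
 [30.8282 -4.1831]
 [31.8157 -5.0651]
 [32.6047 -5.4508]
 [35.0785 -5.3334]
 [36.1312 -5.1701]
 [39.3204 -4.675 ]
 [40.4892 -4.3426]
 [42.6324 -3.2188]]
[0.0199 0.0206 0.0212 0.0219 0.0231]
patch ((45.316986083984375, 1.5295677185058594), (57.54587173461914, 57.43671798706055), 0.17525140941143036)
[[17.8, -26.5], [17.5, -24.8], [17.7, -24.1], [17.0, -22.1], [17.0, -20.5], [17.7, -18.0], [17.7, -16.2], [17.5, -13.8], [17.6, -11.7], [17.4, -10.7], [17.0, -9.3], [17.6, -7.1], [17.6, -5.4], [17.7, -3.4], [17.5, -0.5], [19.2, -0.6], [20.9, -0.8], [21.3, -2.3], [21.3, -3.9], [22.8, -6.6], [24.6, -8.2], [26.2, -9.8], [28.1, -11.2], [29.7, -12.1], [31.5, -11.9], [33.1, -12.2], [35.0, -12.1], [36.9, -11.7], [38.5, -12.1], [40.3, -11.5], 
[... 1070 characters left out ...]
], [72.7, 0.7], [72.9, -1.3], [73.1, -3.2], [72.9, -5.1], [73.1, -7.1], [73.2, -8.7], [73.3, -10.7], [73.1, -13.0], [73.5, -14.3], [73.7, -16.2], [73.4, -18.4], [73.4, -20.1], [73.2, -22.3], [73.2, -23.9], [73.4, -25.7], [72.2, -26.7], [70.2, -26.9], [68.8, -26.7], [66.8, -26.8], [65.2, -26.8], [63.4, -26.8], [61.9, -26.6], [60.0, -26.7], [58.2, -26.8], [56.4, -26.8], [55.0, -26.5], [52.8, -27.0], [51.8, -26.3], [49.5, -26.8], [47.6, -26.9], [45.9, -27.0], [44.3, -26.9], [42.3, -27.1], [40.9, -26.8], [39.2, -26.7], [37.5, -26.8], [35.8, -26.7], [33.9, -26.9], [32.3, -26.8], [30.6, -26.8], [28.7, -27.0], [27.3, -26.5], [25.6, -26.6], [23.7, -26.9], [22.0, -26.8], [20.3, -26.8], [18.5, -27.0]]
```

Request:
jog_arm:
  plan:
    - [[0, 0, 0, -0.0003, -0.0014, 0.003, 0.01], [0, 0, 0, 0, 0, 0.004, 0.01], [0, 0, 0, 0, 0, 0.004, 0.01], [0, 0, 0, 0, 0, 0, 0.01]]

```text
time_s: 10.0
ee_pos: [0.5469, -0.1103, 0.0894]
tool_rot: [0.984, -0.028, 0.173, 0.005]
force: [-0.0, -0.4, -2.9]
opening: 0.0173
```

Request:
jog_arm:
  plan:
    - [[0, 0, 0, 0, 0, 0.003, 0.01], [0, 0, 0, 0, 0, 0, 0.01]]

```text
time_s: 10.25
ee_pos: [0.548, -0.1104, 0.087]
tool_rot: [0.984, -0.028, 0.174, 0.005]
force: [-0.1, -0.1, -2.8]
opening: 0.0171
```

Request:
jog_arm:
  plan:
    - [[0, 0, 0, 0, 0, 0.003, 0.01], [0, 0, 0, 0, 0, 0.002, 0.01], [0, 0, 0, 0, 0, 0, 0.01]]

```text
time_s: 10.62
ee_pos: [0.5497, -0.1106, 0.0823]
tool_rot: [0.984, -0.028, 0.174, 0.005]
force: [0.9, 0.6, -2.4]
opening: 0.0169
```

Request:
jog_arm:
  plan:
    - [[0, 0, 0, 0, 0, 0.002, 0.01], [0, 0, 0, 0, 0, 0.0015, 0.01], [0, 0, 0, 0, 0, 0, 0.01]]

```text
time_s: 11.0
ee_pos: [0.551, -0.1106, 0.0791]
tool_rot: [0.984, -0.028, 0.174, 0.005]
force: [0.4, -0.3, -2.4]
opening: 0.0168
```

```bash
python3 look.py w5.png
```

```text
11.0 [ 0.551  -0.1106  0.0791] err rot [ 0.0003 -0.0003  0.001 ] F tool [-0.4357  0.2566  2.3511] 0.016846089346648323
to hole pose (tool axes) [-0.0001  0.0016  0.0012]
plate in tool 33520 ((19.758460998535156, 0.35015106201171875), (120.54887390136719, 149.04367065429688), 0.29369425773620605)
plane [ 0.0198 -0.0421  0.0056] [-0.0018  0.0034  1.    ]
```

Nearly down with no force; seat on the panel.

Request:
jog_arm:
  plan:
    - [[0, 0, 0, 0, 0, 0.001, 0.01], [0, 0, 0, 0, 0, 0, 0.01]]

```text
time_s: 11.3
ee_pos: [0.5515, -0.1107, 0.0786]
tool_rot: [0.984, -0.028, 0.174, 0.005]
force: [-0.7, -0.1, -2.7]
opening: 0.0167
```

Request:
jog_arm:
  plan:
    - [[0, 0, 0, 0, 0, 0.001, 0.01], [0, 0, 0, 0, 0, 0, 0.01]]

```text
time_s: 11.55
ee_pos: [0.5516, -0.1108, 0.0785]
tool_rot: [0.984, -0.028, 0.174, 0.005]
force: [-6.3, 0.2, 3.7]
opening: 0.0164
```

Run:
```python
from h import *
s=sense();Rt=R.from_quat(s['tool_rot']);print(s['ee_pos'],Rt.inv().apply(s['force']),Rt.inv().apply(s['wrist_torque']))
```

```text
[ 0.55159674 -0.11079105  0.07851375] [-4.59974389  0.11482233 -5.63928169] [ 0.19239723 -0.93900603  0.00578507]
```

Request:
jog_arm:
  plan:
    - [[0, 0, 0, -0.004, 0, 0, 0.01], [0, 0, 0, -0.006, 0, 0, 0.01], [0, 0, 0, -0.006, 0, 0, 0.01], [0, 0, 0, -0.004, 0, 0, 0.01], [0, 0, 0, 0, 0, 0, 0.01]]

```text
time_s: 12.18
ee_pos: [0.5332, -0.1098, 0.0717]
tool_rot: [0.984, -0.028, 0.175, 0.005]
force: [-0.7, -0.3, 5.9]
opening: 0.017
```

```bash
python3 look.py w6.png
python3 - <<'E'
from h import *
s=sense();Rt=R.from_quat(s['tool_rot']);print(s['ee_pos'],Rt.inv().apply(s['force']),Rt.inv().apply(s['wrist_torque']))
i=cv2.imread('pics/w6.png');cv2.imwrite('pics/w6c.png',cv2.resize(i[200:400,320:560],(720,600),interpolation=cv2.INTER_CUBIC))
E
```

```text
12.175 [ 0.5332 -0.1098  0.0717] err rot [ 0.0009 -0.0028  0.001 ] F tool [ 1.3925  0.3195 -5.7722] 0.017045483514983046
to hole pose (tool axes) [0.0192 0.0014 0.0004]
plate in tool 33594 ((19.887935638427734, 0.182037353515625), (148.20948791503906, 120.27888488769531), 89.96760559082031)
plane [ 0.0197 -0.0422  0.0054] [-0.0007  0.0008  1.    ]
[ 0.53313426 -0.10980987  0.07174851] [ 5.93580673e-01 -4.47482283e-03 -5.70200157e+00] [ 0.23417852 -0.22203839  0.11731914]
```

View pics/w6c.png

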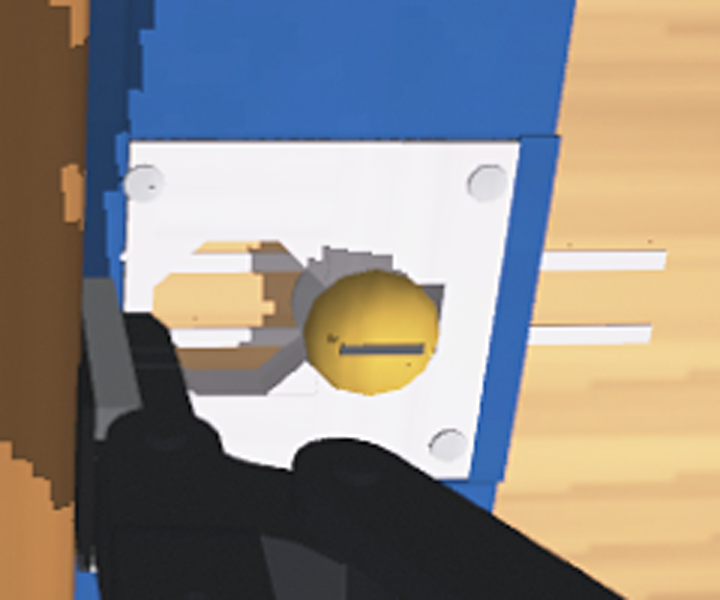

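Request:
jog_arm:
  plan:
    - [[0, 0, 0, -0.003, 0, 0, 0.01], [0, 0, 0, -0.0025, 0, 0, 0.01], [0, 0, 0, 0, 0, 0, 0.01]]

```text
time_s: 12.6
ee_pos: [0.5282, -0.1095, 0.07]
tool_rot: [0.984, -0.028, 0.175, 0.006]
force: [0.2, -0.3, 5.6]
opening: 0.0168
```

Request:
jog_arm:
  plan:
    - [[0, 0, 0, -0.001, 0, 0, 0.01], [0, 0, 0, 0, 0, 0, 0.01]]

```text
time_s: 12.85
ee_pos: [0.5274, -0.1095, 0.0697]
tool_rot: [0.984, -0.028, 0.175, 0.006]
force: [1.4, -0.2, 6.2]
opening: 0.0173
```

```bash
cat > f.py <<'E'
from h import *
np.set_printoptions(precision=4,suppress=True)
s=sense();Rt=R.from_quat(s['tool_rot']);print(s['ee_pos'],Rt.inv().apply(s['force']),'slid',Rt.inv().apply(s['ee_pos']-[.5516,-.1108,.0785]))
E
python3 f.py
```

```text
[ 0.5274 -0.1095  0.0697] [ 3.4275  0.1235 -5.3536] slid [-0.0257  0.0001 -0.0001]
```

Request:
jog_arm:
  plan:
    - [[0, 0, 0, -0.001, 0, 0, 0.01], [0, 0, 0, 0, 0, 0, 0.01]]

```text
time_s: 13.1
ee_pos: [0.5266, -0.1095, 0.0694]
tool_rot: [0.984, -0.028, 0.175, 0.006]
force: [0.6, -0.5, 5.7]
opening: 0.0168
```

```bash
python3 f.py
```

```text
[ 0.5266 -0.1095  0.0694] [ 2.5183  0.4983 -5.1523] slid [-0.0267  0.0001 -0.0001]
```

Request:
jog_arm:
  plan:
    - [[0, 0, 0, -0.001, 0, 0, 0.01], [0, 0, 0, 0, 0, 0, 0.01]]

```text
time_s: 13.35
ee_pos: [0.5257, -0.1094, 0.0691]
tool_rot: [0.984, -0.028, 0.175, 0.006]
force: [1.2, -0.8, 4.6]
opening: 0.0168
```

```bash
python3 f.py
```

```text
[ 0.5257 -0.1094  0.0691] [ 2.7655  0.7692 -3.9243] slid [-0.0276  0.0001 -0.0002]
```

Request:
jog_arm:
  plan:
    - [[0, 0, 0, -0.001, 0, 0, 0.01], [0, 0, 0, 0, 0, 0, 0.01]]

```text
time_s: 13.6
ee_pos: [0.5255, -0.1094, 0.0691]
tool_rot: [0.984, -0.028, 0.176, 0.006]
force: [6.4, -0.6, 3.7]
opening: 0.0171
```

```bash
python3 f.py
```

```text
[ 0.5255 -0.1094  0.0691] [ 7.2552  0.2858 -1.2275] slid [-0.0278  0.     -0.0002]
```

Request:
jog_arm:
  plan:
    - [[0, 0, 0, -0.001, 0, 0, 0.01], [0, 0, 0, 0, 0, 0, 0.01]]

```text
time_s: 13.85
ee_pos: [0.5254, -0.1094, 0.0691]
tool_rot: [0.984, -0.028, 0.177, 0.006]
force: [11.1, -1.4, 2.5]
opening: 0.0169
```

```bash
python3 f.py; python3 look.py w7.png
```

```text
[ 0.5254 -0.1094  0.0691] [11.2705  0.7557  1.5748] slid [-0.0279  0.0001 -0.0003]
13.85 [ 0.5254 -0.1094  0.0691] err rot [ 0.001  -0.0079  0.0009] F tool [11.2833  0.7466  1.4854] 0.01686421527205689
to hole pose (tool axes) [0.0274 0.0014 0.0005]
plate in tool 33496 ((20.03353500366211, 0.07477569580078125), (120.4666976928711, 148.0441131591797), 0.03846109285950661)
plane [ 0.0196 -0.0422  0.0054] [0.0028 0.0007 1.    ]
```

```bash
python3 -c "
import cv2
i=cv2.imread('pics/w7.png');cv2.imwrite('pics/w7c.png',cv2.resize(i[200:400,320:560],(720,600),interpolation=cv2.INTER_CUBIC))"
```

```text
(no output)
```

View pics/w7c.png

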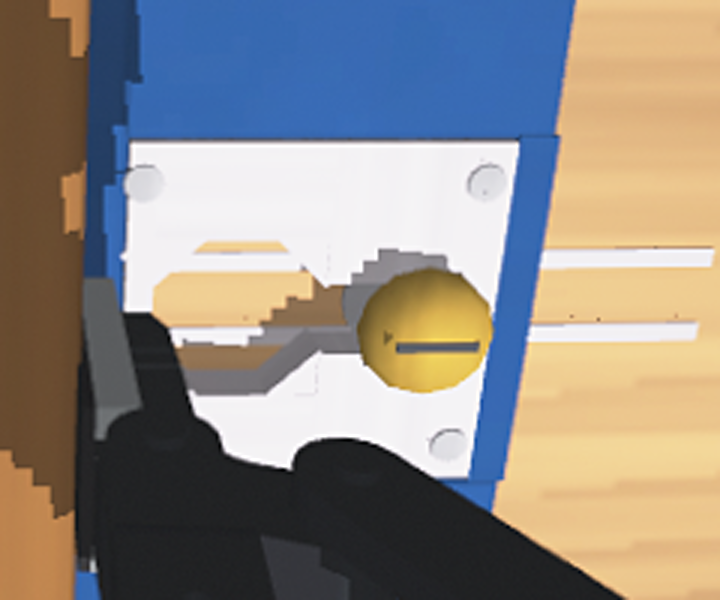

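Request:
jog_arm:
  plan:
    - [[0, 0, 0, 0.001, 0, 0, 0.01], [0, 0, 0, 0, 0, 0, 0.01], [0, 0, 0, 0, 0, 0, 0.022], [0, 0, 0, 0, 0, 0, 0.03], [0, 0, 0, 0, 0, 0, 0.036], [0, 0, 0, 0, 0, 0, 0.036], [0, 0, 0, 0, 0, 0, 0.036]]

```text
time_s: 14.78
ee_pos: [0.5239, -0.1091, 0.067]
tool_rot: [0.984, -0.028, 0.174, 0.005]
force: [-0.2, 0.5, 0.1]
opening: 0.0358
```

Request:
jog_arm:
  plan:
    - [[0, 0, 0, 0, 0, -0.01, 0.036], [0, 0, 0, 0, 0, -0.02, 0.036], [0, 0, 0, 0, 0, -0.03, 0.036], [0, 0, 0, 0, 0, -0.04, 0.036], [0, 0, 0, 0, 0, -0.02, 0.036], [0, 0, 0, 0, 0, 0, 0.036], [0, 0, 0, 0, 0, 0, 0.036]]

```text
time_s: 15.65
ee_pos: [0.4828, -0.1067, 0.1792]
tool_rot: [0.984, -0.028, 0.173, 0.005]
force: [0.3, -0.3, 0.2]
opening: 0.0359
```

Run:
```python
from h import *
np.set_printoptions(precision=4,suppress=True)
s=sense();ci=camera_info('wrist');pic,d=snapshot('wrist');save('w8.png',pic);print(s['time_s'],s['ee_pos'],s['force'],s['opening'])
W=cloud('wrist',d,ci);pi=pic.astype(int);Rp=frame(-.057,np.radians(20))
L=Rp.inv().apply((W-[.5885,-.1144,.0777]).reshape(-1,3)).reshape(W.shape);L[...,1:]*=-1  # panel axes about measured screw
pl=(d>0)&(np.abs(L[...,2]-.008)<.005)&(pi[...,2]>pi[...,0]+30)&(np.abs(L[...,0])<.2)&(np.abs(L[...,1])<.12)
print('plate (panel axes, from screw)',cv2.minAreaRect((L[pl][:,:2]*1000).astype(np.float32)))
P=L[pl];m=P.mean(0);n=np.linalg.svd(P-m,full_matrices=False)[2][2];print(m,n*np.sign(n[2]))
hd=(d>0)&(np.hypot(L[...,0],L[...,1])<.02)&(L[...,2]>.0115)&(L[...,2]<.022)&(pi[...,0]>pi[...,2]+50)
print('head',hd.sum(),cv2.minEnclosingCircle((L[hd][:,:2]*1000).astype(np.float32)),np.median(L[hd],0))
```

```text
15.65 [ 0.4828 -0.1067  0.1792] [ 0.3224 -0.2565  0.175 ] 0.03594260901048771
plate (panel axes, from screw) ((-42.521278381347656, 0.39807891845703125), (119.74092102050781, 149.38417053222656), 0.09367775917053223)
[-0.0441  0.0136  0.008 ] [0.0009 0.0007 1.    ]
head 480 ((-0.26713189482688904, 0.013536253944039345), 9.84721565246582) [-0.0013  0.0014  0.0156]
```

View pics/w8.png

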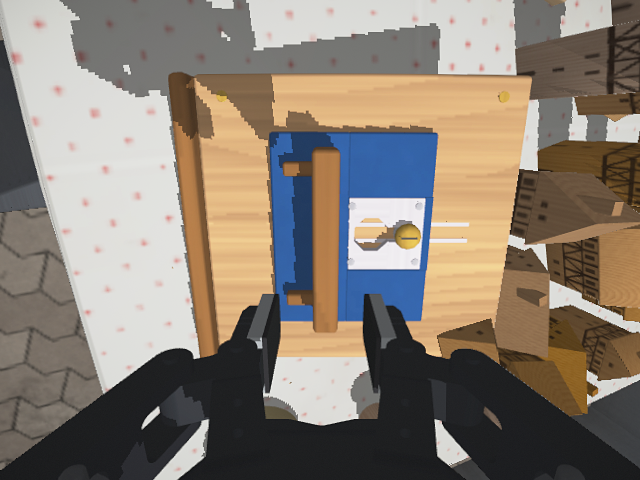

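```bash
python3 -c "from cell import hand_in; print(hand_in())"
```

```text
the job is handed in; nothing more can be done
None
```

The shelf is hanging on the screw, flat on the panel, and the robot has let go. I handed the job in at about 15.7 s of the 54 s allowed.

I gripped the ledge, lined the keyhole up over the screw head using the wrist camera, and lowered the plate. It went over the head without catching and touched the panel with only a few newtons. I then slid it about 28 mm down the slope until it stopped, with the force rising to about 11 N. After that I eased off, opened the fingers and backed about 120 mm clear.

**Last check, from the wrist camera after release:**
- **Screw position:** the screw is about 42.3 mm along the shelf's x (required 37–46 mm) and about 0.4 mm off the middle of the slot (limit 4 mm).
- **Flatness:** the plate sits flat on the panel, tilted by about 0.001 rad, with its upward direction within about 0.002 rad of the panel's.
- **Robot contact:** the force reading was near zero.

**Disagreement on the way:** just before lowering, two estimates of the sideways alignment differed by about 1.5 mm. I moved by the close-up one, and the hole dropped over freely.

I did not re-measure the bystanders at the end. I kept the arm's path clear of them, and no unexpected force showed up.

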